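Hold the curing cabinet's hood just below its balance point

TASK

Take the hood of the curing cabinet by its bar handle and raise it smoothly, feeling for its balance point, until it is clearly past it and the gas strut wants to carry it on up by itself; do not let it fly up to its stop or drop. Then ease it back to just below the balance point, a few degrees, where it only just wants to close, and stay there: the job finishes with you still holding the handle and the hood at rest, so that I can fit the stay knob. Leave everything else on the counter where it is.

Things in the scene. Friction and masses are not known exactly. Their poses are not given: they have to be found in the camera images.
- cabinet: fixed tabletop curing cabinet: grey base 235 deep (x) x 340 wide (y), top at 90, white steel hood on it up to 150 mm above the counter. Origin: centre of its underside. x runs from its front (control panel, handle; robot's side) to the hinge side, y to its left, z up. Gas strut 12 mm off its right side; slotted curved stay plate, up to 210 mm high, off its left side.
- hinge (a point): fixed point on the hood's hinge axis in the cabinet's middle plane: 97.5 mm behind the cabinet's origin (its +x), 100 mm above the counter. The axis runs level along the cabinet's y. At rest the hood and strut need no push to stay closed; hinge friction is about 0.02 N m.
- handle: aluminium bar handle of the hood: round, 16 mm thick, 200 long, level along its y, between two arms 186 apart. Origin: middle of the bar; closed, 250 mm in front of the hinge axis, 27 above it (127 above the counter) and 50 before the hood's front face (centre to face), so a finger fits behind it from above. Hood top is 23 mm above the bar's middle. It turns with the hood.
- hood (a joint): opening angle, rad: 0 closed (all starts), grows as the handle rises and swings back; stop at 1.35. Closed, it takes 3 to 6 N up at the handle; this falls to nothing at the balance point (0.49 to 0.77 rad, differs each time), above which the strut drives the hood open, up to 5 N at the handle. There the torque changes by 1.6 to 2 N m per rad: 0.1 rad off it, about 0.7 N at the handle.
- lamp (a joint): position, m, of the 0.5 kg lamp carriage on its rails inside the hood (hidden while closed): 0 at the hinge end, 0.125 at the handle end; it stays where it was left. The nearer the handle it stands, the higher the hood's balance point, rising nearly evenly over the range given there.
- star_knob_a: grey seven-lobed star knob, 46 mm across, 20 mm high, lying on the counter in front of the cabinet on its left (origin: centre of its underside)
- star_knob_b: a second grey star knob like the first, in front of the cabinet on its right
- tape_roll: wide roll of brown packing tape lying flat, 110 mm across, 48 mm high, on the left of the cabinet (origin: centre of its underside)
- dowels: three pale wooden dowels banded side by side, 240 mm long along their x, 30 mm wide, 10 mm high, lying on the right of the cabinet (origin: centre of the underside)
- glue_bottle: white plastic bottle with blue cap, 64 mm across, 170 mm high, beside the hinge end of the cabinet on its left (origin: centre of its underside)
- brush_tin: empty open steel tin, 64 mm across, 75 mm high, in front of the tape roll (origin: centre of its underside)

How it is judged:
On the way:
1. the hood is raised clearly past its balance point (by 0.02 to 0.04 rad), held by the handle (((value of joint lamp below 0.0078 m and value of joint hood above 0.527 rad) or (value of joint lamp between 0.0078 and 0.0156 m and value of joint hood above 0.547 rad) or (value of joint lamp between 0.0156 and 0.0234 m and value of joint hood above 0.567 rad) or (value of joint lamp between 0.0234 and 0.0312 m and value of joint hood above 0.587 rad) or (value of joint lamp between 0.0312 and 0.0391 m and value of joint hood above 0.607 rad) or (value of joint lamp between 0.0391 and 0.0469 m and value of joint hood above 0.626 rad) or (value of joint lamp between 0.0469 and 0.0547 m and value of joint hood above 0.644 rad) or (value of joint lamp between 0.0547 and 0.0625 m and value of joint hood above 0.662 rad) or (value of joint lamp between 0.0625 and 0.0703 m and value of joint hood above 0.68 rad) or (value of joint lamp between 0.0703 and 0.0781 m and value of joint hood above 0.697 rad) or (value of joint lamp between 0.0781 and 0.0859 m and value of joint hood above 0.714 rad) or (value of joint lamp between 0.0859 and 0.0938 m and value of joint hood above 0.73 rad) or (value of joint lamp between 0.0938 and 0.1016 m and value of joint hood above 0.746 rad) or (value of joint lamp between 0.1016 and 0.1094 m and value of joint hood above 0.762 rad) or (value of joint lamp between 0.1094 and 0.1172 m and value of joint hood above 0.777 rad) or (value of joint lamp above 0.1172 m and value of joint hood above 0.791 rad)) and contact force between handle and the fingers above 0.2 N), for 0.1 s.
At the end, for the whole second after the job is handed in: the hood is at rest (slower than 0.04 rad/s) between about 0.02 and 0.18 rad below its balance point, which follows from where the lamp carriage stands, and the fingers are on the bar handle with more than 0.2 N (((value of joint lamp below 0.0078 m and value of joint hood between 0.307 and 0.481 rad) or (value of joint lamp between 0.0078 and 0.0156 m and value of joint hood between 0.327 and 0.502 rad) or (value of joint lamp between 0.0156 and 0.0234 m and value of joint hood between 0.347 and 0.522 rad) or (value of joint lamp between 0.0234 and 0.0312 m and value of joint hood between 0.367 and 0.542 rad) or (value of joint lamp between 0.0312 and 0.0391 m and value of joint hood between 0.387 and 0.562 rad) or (value of joint lamp between 0.0391 and 0.0469 m and value of joint hood between 0.406 and 0.582 rad) or (value of joint lamp between 0.0469 and 0.0547 m and value of joint hood between 0.424 and 0.601 rad) or (value of joint lamp between 0.0547 and 0.0625 m and value of joint hood between 0.442 and 0.619 rad) or (value of joint lamp between 0.0625 and 0.0703 m and value of joint hood between 0.46 and 0.637 rad) or (value of joint lamp between 0.0703 and 0.0781 m and value of joint hood between 0.477 and 0.655 rad) or (value of joint lamp between 0.0781 and 0.0859 m and value of joint hood between 0.494 and 0.672 rad) or (value of joint lamp between 0.0859 and 0.0938 m and value of joint hood between 0.51 and 0.689 rad) or (value of joint lamp between 0.0938 and 0.1016 m and value of joint hood between 0.526 and 0.705 rad) or (value of joint lamp between 0.1016 and 0.1094 m and value of joint hood between 0.542 and 0.721 rad) or (value of joint lamp between 0.1094 and 0.1172 m and value of joint hood between 0.557 and 0.737 rad) or (value of joint lamp above 0.1172 m and value of joint hood between 0.571 and 0.752 rad)) and velocity of joint hood between -0.04 and 0.04 rad/s and contact force between handle and the fingers above 0.2 N); the arm keeps its last pose, push and grip.
It fails at once if the hood flies up to its stop (opened beyond 1.28 rad) (value of joint hood above 1.28 rad).
It fails at once if the hood flies up or drops (faster than 1.3 rad/s) (velocity of joint hood above 1.3 rad/s or velocity of joint hood below -1.3 rad/s).
It fails at once if a thing lying on the counter is moved by more than 20 mm (distance of any of star_knob_a, star_knob_b, tape_roll, dowels, glue_bottle, brush_tin from where it was at the start of the episode above 0.02 m).
It also fails if it takes over 51 s, if anything falls off the work surface, if the arm or the gripper's body presses on something with over 40 N, if the wrist force passes 120 N, or if a joint passes its speed limit or range.

ROBOT

A 7-joint arm with a two-finger parallel gripper is mounted at the origin on the work surface. World frame = base frame: x ahead of the robot, y to its left, z up, the work surface at z = 0. Lengths are in m, angles in rad, forces in N, time in s.
With the tool pointing down it reaches from about 0.4 to 0.925 m from the base axis. Payload 4.1 kg.
Tool frame: the origin (TCP) lies on the centre line of the jaws, within the pads' length; the fingertips stand 25 mm ahead of it and the grasp point (between the pads) lies 6 mm ahead of it; z points along the fingers, y is the direction in which the jaws open and shut (so a half turn about z gives the same grasp; the last joint's range is limited). The gripper opens to 85 mm and grips with 20 to 120 N. Pads are 22 mm wide; open, the fingers measure 114 mm over their backs; the gripper's body (76 mm by 85 mm) begins 54 mm behind the grasp point. The pads swing forward as they close: fully open they stand 13 mm farther back than shut.
Start: joints at [-1.255, 0.398, 0.045, 1.537, -0.019, 1.207, -0.051], TCP at [0.262, 0.595, 0.256] pointing down, gripper open.
Joint ranges: [-2.82, 2.82], [-0.49, 2.23], [-1.37, 1.46], [0, 2.46], [-1.36, 4.5], [0.23, 2], [-2.94, 2.94]. Speed limits (rad/s): [2.57, 2.57, 3.14, 3.14, 3.14, 3.14, 3.14].

INTERFACE

Orientations are given as a unit quaternion [w, x, y, z].
In Python, from station import r gives the robot as it stands.
- The arm moves only by the tool jog_arm, never from a script. Its argument "motion" is one flat list of numbers, 7 for each row, row after row: the shift along the world's x, y, z in m, then the turn, a rotation vector about the world's x, y, z in degrees, then the opening, from 0 (shut) to 1 (fully open). In form: [tx, ty, tz, wx, wy, wz, gripper, tx, ty, tz, wx, wy, wz, gripper, ...]. A call has 1 to 8 rows; each row is the pose to reach, as a shift and turn from the pose commanded when the call began; what a row does not reach only later rows make up. A row lasts 1/8 s, in which the tool goes at most 62.5 mm and 10.7 degrees, less where a joint would pass 70% of its speed; a pose out of reach is approached as far as the arm can. A call with a gripper value outside its range is refused whole. The fingers move at their own pace and stop on an object; "force" is the grip in N (left out, the last holds). Time passes only in rows, so rows that repeat a pose let the fingers close. It gives the time, the measured TCP pose, the force and the opening at its end, in the units of the state.
- r.get_state(): the state, without advancing time (a new reading comes with each control period).
- r.read_camera(name): name is "side" or "top"; returns a dict with "img" (400x640x3 uint8, red, green, blue), "depth" (400x640 float32, m along the optical axis (not along the pixel's ray), 0 where there is no reading), "fx", "fy", "cx", "cy" (pixels), "R" (3x3) and "t" (3): a world point X has camera coordinates R X + t. Camera axes: x right, y down, z forward; pixel columns grow to the right and rows downward; lengths in m; the calibration is good to about 2 mm. A picture is of the moment at which its call begins.
- r.hand_in(): hands the job in, once; it reports no verdict.
The state is a dict: "clock": time; "q": joint angles; "joint_velocities": joint speeds; "joint_efforts": joint torques, N m; "ee_pos": TCP position; "tool_rot": TCP orientation; "wrist_force": force on the tool from outside, world axes, zero at the start; "ft_torque": the same for the moment, N m; "finger_gap": finger opening in m.
Only numpy, scipy, OpenCV 4.12 (cv2) and the standard library are available. Lean on these libraries where they do the work, as an engineer would, in place of code of your own. Each camera call takes 0.05 s, during which the arm holds its last target.

## Working session

There is one attempt and no reset: what is moved stays moved. The work goes in short steps, Python scripts to look and compute and a tool call to move; the robot and the scene stay as the last step left them, time stands still between calls to the robot, and variables do not carry over. Pictures are saved under pics/ and viewed, and the job is handed in when it is done.

Besides the shell and the picture viewer there is one more tool, called after ">>>" as a command line: name --argument value ..., lists and objects as JSON in quotes. jog_arm: Moves the arm, as the interface text tells. Its arguments: {"type":"object","properties":{"motion":{"type":"array"},"force":{"type":"number"}},"required":["motion"]}

```bash
mkdir -p pics; python3 - <<'E'
from station import r
import cv2,numpy as np
s=r.get_state();print({k:np.round(v,3).tolist() for k,v in s.items()})
for n in("top","side"):
    c=r.read_camera(n);cv2.imwrite(f"pics/{n}0.png",c["img"][:,:,::-1]);np.savez(f"{n}0.npz",**c)
    print(n,c["fx"],c["cx"],c["cy"],np.round(c["R"],3).tolist(),np.round(c["t"],3))
E
```

```text
{'clock': 0.0, 'q': [-1.255, 0.399, 0.045, 1.538, -0.019, 1.207, -0.051], 'joint_velocities': [-0.0, 0.001, -0.0, -0.001, -0.002, 0.0, -0.001], 'joint_efforts': [0.0, -47.513, 1.365, -25.422, 0.012, 0.01, 0.0], 'ee_pos': [0.262, 0.594, 0.255], 'tool_rot': [-0.0, 0.206, 0.979, -0.001], 'wrist_force': [-0.257, 0.278, 0.459], 'ft_torque': [0.014, 0.03, 0.043], 'finger_gap': 0.086}
top 390.2117997641058 318.2623024551877 199.40113121131134 [[0.008, -1.0, -0.014], [-0.987, -0.005, -0.16], [0.16, 0.015, -0.987]] [0.058 0.594 0.88 ]
side 432.5407690110155 329.16119025167825 195.44372884049142 [[0.799, -0.601, 0.014], [-0.462, -0.629, -0.625], [0.384, 0.493, -0.78]] [-0.441  0.36   0.823]
```

View pics/top0.png

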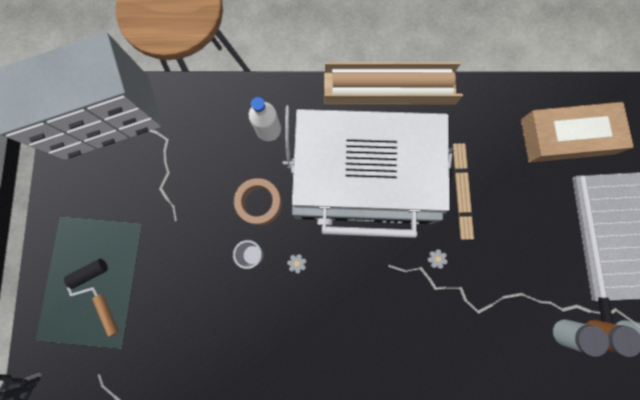

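View pics/side0.png

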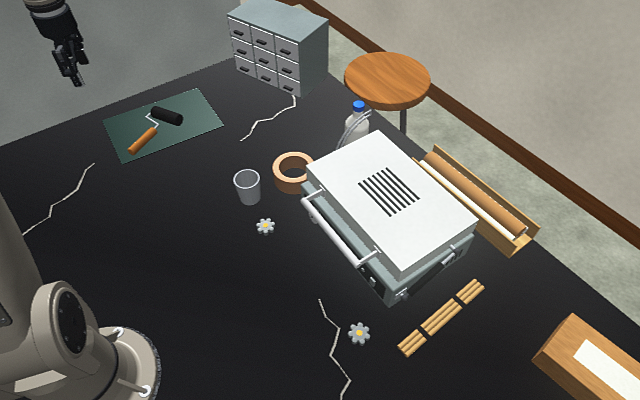

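The top view shows the handle bar from about (323,231) to (416,233), with the hood nearly square to the world axes. I'll enlarge it and fit the bar.

```bash
cat > h.py <<'E'
import numpy as np
def w(c,u,v,z=None):
    """pixel -> world on plane z, or using depth"""
    d=np.array([(u-c["cx"])/c["fx"],(v-c["cy"])/c["fy"],1.])
    R,t=c["R"],c["t"];o=-R.T@t;k=R.T@d
    if z is not None: return o+k*(z-o[2])/k[2]
    return o+k*c["depth"][int(round(v)),int(round(u))]
def pr(c,X):
    p=c["R"]@np.asarray(X)+c["t"];return c["fx"]*p[0]/p[2]+c["cx"],c["fy"]*p[1]/p[2]+c["cy"]
def cloud(c):
    V,U=np.mgrid[:400,:640];z=c["depth"].astype(float)
    P=np.stack([(U-c["cx"])/c["fx"]*z,(V-c["cy"])/c["fy"]*z,z],-1)
    return (P-c["t"])@c["R"]
E
python3 - <<'E'
import numpy as np,cv2
from h import *
for n,box in(("top",(280,95,470,270)),("side",(290,180,400,280))):
    c=np.load(n+"0.npz");x0,y0,x1,y1=box
    cv2.imwrite(f"pics/{n}c.png",cv2.resize(c["img"][y0:y1,x0:x1,::-1],None,fx=4,fy=4 if n=="side" else 3.4,interpolation=cv2.INTER_CUBIC))
c=np.load("top0.npz");P=cloud(c)
# hood top
m=(P[...,2]>.14)&(P[...,2]<.16)&(c["depth"]>0);m[:90]=0;m[:,:285]=0;m[:,460:]=0
Q=P[m];print(len(Q),cv2.minAreaRect(Q[:,:2].astype(np.float32)),Q[:,2].mean())
for n in("top","side"):
    c=np.load(n+"0.npz");P=cloud(c)
    m=(P[...,2]>.127)&(P[...,2]<.14)&(c["depth"]>0)&(P[...,0]>.35)&(P[...,0]<.56)&(abs(P[...,1])<.2)
    Q=P[m]
    print(n,len(Q),Q.min(0),Q.max(0),np.polyfit(Q[:,1],Q[:,0],1))
for n,x in(("top",(323,231)),("top",(416,233)),):
    print(w(np.load(n+"0.npz"),*x,z=.127))
E
```

```text
14728 ((0.6670747995376587, -0.0443321168422699), (0.34661000967025757, 0.21435950696468353), 88.1702651977539) 0.14921327574460155
top 827 [ 0.50100502 -0.1968171   0.12700412] [0.55994664 0.05202136 0.139888  ] [-0.03536169  0.51545842]
side 834 [ 0.50288875 -0.19967015  0.12705445] [0.55992208 0.05221317 0.1399006 ] [-0.03397427  0.51694517]
[0.51259173 0.04989519 0.127     ]
[ 0.50959874 -0.14880526  0.127     ]
```

View pics/topc.png

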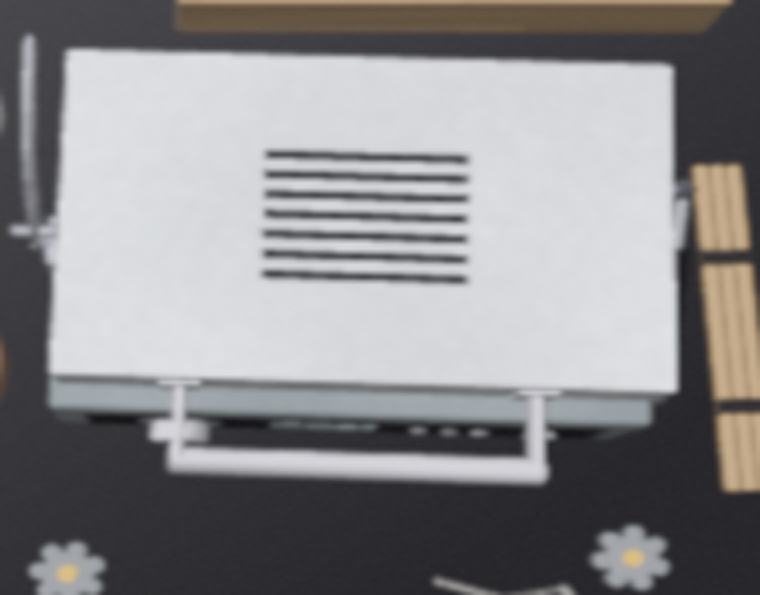

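View pics/sidec.png

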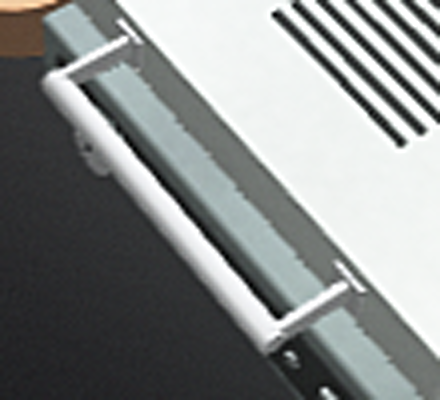

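```bash
python3 - <<'E'
import numpy as np,cv2
from h import *
for n in("top","side"):
    c=np.load(n+"0.npz");P=cloud(c)
    m=(P[...,2]>.12)&(P[...,2]<.145)&(c["depth"]>0)&(P[...,0]>.48)&(P[...,0]<.527)&(abs(P[...,1]+.05)<.12)
    Q=P[m]
    f=np.polyfit(Q[:,1],Q[:,0],1);d=Q[:,0]-np.polyval(f,Q[:,1]);Q=Q[abs(d)<.012]
    mid=Q[abs(Q[:,1]+.05)<.08]
    print(n,len(Q),Q.min(0),Q.max(0),np.polyfit(mid[:,1],mid[:,0],1),np.polyval(np.polyfit(mid[:,1],mid[:,0],1),-.05),np.percentile(mid[:,2],95))
    # hood edges
    m=(P[...,2]>.14)&(P[...,2]<.16)&(c["depth"]>0)&(P[...,0]>.52)&(P[...,0]<.85)&(abs(P[...,1])<.3)
    print(cv2.minAreaRect(P[m][:,:2].astype(np.float32)))
E
```

```text
top 717 [ 0.50100502 -0.14790042  0.12286073] [0.52473191 0.05202136 0.13758004] [0.03007112 0.51266443] 0.5111608791225426 0.13560068671518907
((0.668971836566925, -0.004665151238441467), (0.42608290910720825, 0.21631702780723572), 87.72138214111328)
side 697 [ 0.50288875 -0.14858064  0.12102767] [0.52571945 0.05221317 0.13820104] [0.02922398 0.5130809 ] 0.5116197030688481 0.13660381542806044
((0.6715781092643738, -0.0074007511138916016), (0.427855908870697, 0.22454866766929626), 86.51922607421875)
```

>>> jog_arm --motion '[0.01,-0.025,0,0,0,-3,0.5,0.028,-0.07,0,0,0,-8,0.5,0.046,-0.118,0,0,0,-13,0.5,0.064,-0.166,0,0,0,-18,0.5,0.082,-0.214,0,0,0,-23,0.5,0.1,-0.262,0,0,0,-28,0.5,0.119,-0.31,0,0,0,-33,0.5,0.137,-0.358,0,0,0,-38,0.5]' --force 30

```text
clock: 1.1
ee_pos: [0.3992, 0.2351, 0.2562]
tool_rot: [-0.0, 0.514, 0.858, 0.0]
wrist_force: [1.0, 0.2, 0.7]
finger_gap: 0.0428
```

>>> jog_arm --motion '[0.018,-0.047,0,0,0,-5,0.5,0.036,-0.095,0,0,0,-10,0.5,0.055,-0.142,0,0,0,-15,0.5,0.073,-0.19,0,0,0,-20,0.5,0.09,-0.235,0,0,0,-25,0.5,0.103,-0.266,0,0,0,-28,0.5,0.112,-0.285,-0.005,0,0,-30.1,0.5,0.112,-0.285,-0.005,0,0,-30.1,0.5]'

```text
clock: 2.1
ee_pos: [0.5106, -0.0489, 0.2505]
tool_rot: [-0.0, 0.719, 0.695, -0.001]
wrist_force: [-1.3, 0.9, -0.8]
finger_gap: 0.0428
```

```bash
cat > st.py <<'E'
from station import r
import numpy as np
from scipy.spatial.transform import Rotation as Ro
s=r.get_state()
for k in("clock","q","ee_pos","tool_rot","wrist_force","ft_torque","finger_gap"):print(k,np.round(s[k],4).tolist())
w,x,y,z=s["tool_rot"];print(Ro.from_quat([x,y,z,w]).as_matrix().round(3).tolist())
E
python3 st.py
```

```text
clock 2.1
q [-0.5534, 0.1885, 0.6456, 1.8789, -0.1249, 1.1162, 0.1044]
ee_pos [0.5106, -0.0489, 0.2505]
tool_rot [-0.0003, 0.7192, 0.6948, -0.0008]
wrist_force [-1.2519, 0.8697, -0.7563]
ft_torque [0.0582, 0.0127, -0.0296]
finger_gap 0.0428
[[0.035, 0.999, -0.002], [0.999, -0.035, -0.001], [-0.001, -0.002, -1.0]]
```

>>> jog_arm --motion '[0,0,0,0,0,0,0.5,0,0,-0.02,0,0,0,0.5,0,0,-0.05,0,0,0,0.5,0,0,-0.075,0,0,0,0.5,0,0,-0.095,0,0,0,0.5,0,0,-0.11,0,0,0,0.5,0,0,-0.118,0,0,0,0.5,0,0,-0.118,0,0,0,0.5]'

```text
clock: 3.1
ee_pos: [0.5108, -0.0477, 0.1332]
tool_rot: [-0.0, 0.718, 0.696, -0.0]
wrist_force: [0.9, 0.1, -0.3]
finger_gap: 0.0429
```

```bash
python3 - <<'E'
from station import r
import cv2,numpy as np
for n,b in (("top",(280,95,480,265)),("side",(280,130,440,290))):
    for i in range(2):
        c=r.read_camera(n);s=r.get_state();print(np.round(s["wrist_force"],2),np.round(s["ft_torque"],3),np.round(s["ee_pos"],4))
    x0,y0,x1,y1=b
    cv2.imwrite(f"pics/{n}1.png",cv2.resize(c["img"][y0:y1,x0:x1,::-1],None,fx=3.5,fy=3.5,interpolation=cv2.INTER_CUBIC))
E
```

```text
[-0.68  0.57 -0.42] [-0.005 -0.004  0.033] [ 0.5112 -0.0479  0.1336]
[ 0.23  0.13 -0.58] [-0.021 -0.019  0.005] [ 0.5115 -0.048   0.1339]
[ 0.   -0.02 -0.33] [-0.014  0.014 -0.044] [ 0.5115 -0.0481  0.1341]
[ 0.28 -0.6  -0.48] [ 0.014 -0.019 -0.022] [ 0.5115 -0.0481  0.1341]
```

View pics/top1.png

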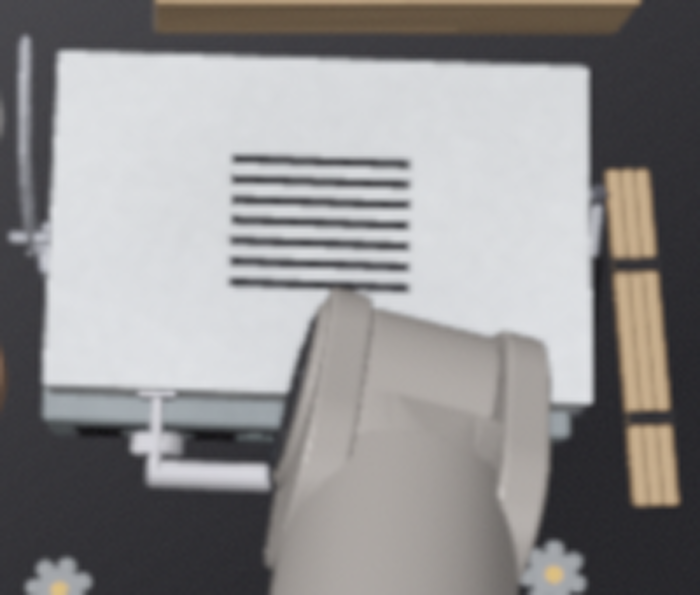

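View pics/side1.png

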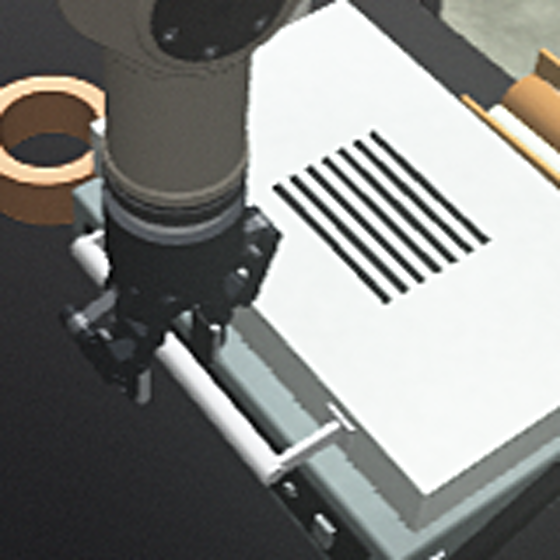

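>>> jog_arm --motion '[0,0,-0.001,0,0,0,0.3,0,0,-0.001,0,0,0,0.1,0,0,-0.001,0,0,0,0.1,0,0,-0.001,0,0,0,0.1]' --force 30

```text
clock: 3.8
ee_pos: [0.5135, -0.0482, 0.1329]
tool_rot: [0.002, 0.718, 0.696, 0.002]
wrist_force: [5.7, -1.0, -4.4]
finger_gap: 0.0151
```

```bash
cat > f.py <<'E'
from station import r
import numpy as np,sys
n=int(sys.argv[1]) if len(sys.argv)>1 else 8
F=[];T=[];P=[]
for i in range(n):
    r.read_camera("side");s=r.get_state();F.append(s["wrist_force"]);T.append(s["ft_torque"]);P.append(s["ee_pos"])
F=np.array(F);T=np.array(T);P=np.array(P)
h=np.array([.761,-.056,.100]);ax=np.array([.031,.9995,0])
p=P[-1];g=p-[0,0,.006];v=g-h
cab=np.array([v[0]*.9995-v[1]*.031,v[2]])
th=np.arctan2(cab[1],-cab[0])-np.arctan2(.027,.25)
f=F.mean(0);tq=T.mean(0)
# torque on tool about hinge from outside; negative about +y = hood opening effort by tool -> reaction
Mf=np.cross(v,f)@ax; Mt=tq@ax
print("clk",round(s["clock"],2),"p",P[0].round(4),p.round(4),"gap",round(s["finger_gap"],4),"rad",np.hypot(*cab).round(4),"th",th.round(4))
print("F",f.round(2),"sd",(F.std(0)/n**.5).round(2),"T",tq.round(3),"Mf",Mf.round(3),"Mt",Mt.round(3))
E
python3 f.py 8
```

```text
clk 4.2 p [ 0.5134 -0.0482  0.1329] [ 0.5135 -0.0481  0.1329] gap 0.0148 rad 0.2491 th 0.0006
F [ 5.09 -0.4  -3.94] sd [0.17 0.16 0.2 ] T [-0.09  -1.017  0.023] Mf -0.838 Mt -1.019
```

```bash
sed -i 's/h=np.array(\[.761,/h=np.array([.7635,/' f.py; python3 -c "
import numpy as np
for t in np.arange(0,.9,.02):print(round(t,2),round(.25*(1-np.cos(t))+.027*np.sin(t),4),round(.25*np.sin(t)-.027*(1-np.cos(t)),4),end=' | ')"
```

```text
0.0 0.0 0.0 | 0.02 0.0006 0.005 | 0.04 0.0013 0.01 | 0.06 0.0021 0.0149 | 0.08 0.003 0.0199 | 0.1 0.0039 0.0248 | 0.12 0.005 0.0297 | 0.14 0.0062 0.0346 | 0.16 0.0075 0.0395 | 0.18 0.0089 0.0443 | 0.2 0.0103 0.0491 | 0.22 0.0119 0.0539 | 0.24 0.0136 0.0587 | 0.26 0.0153 0.0634 | 0.28 0.0172 0.068 | 0.3 0.0191 0.0727 | 0.32 0.0212 0.0773 | 0.34 0.0233 0.0818 | 0.36 0.0255 0.0863 | 0.38 0.0278 0.0908 | 0.4 0.0302 0.0952 | 0.42 0.0327 0.0996 | 0.44 0.0353 0.1039 | 0.46 0.038 0.1082 | 0.48 0.0407 0.1124 | 0.5 0.0435 0.1166 | 0.52 0.0465 0.1207 | 0.54 0.0495 0.1247 | 0.56 0.0525 0.1287 | 0.58 0.0557 0.1326 | 0.6 0.0589 0.1364 | 0.62 0.0622 0.1402 | 0.64 0.0656 0.144 | 0.66 0.0691 0.1476 | 0.68 0.0726 0.1512 | 0.7 0.0762 0.1547 | 0.72 0.0799 0.1581 | 0.74 0.0836 0.1615 | 0.76 0.0874 0.1648 | 0.78 0.0913 0.168 | 0.8 0.0952 0.1712 | 0.82 0.0992 0.1742 | 0.84 0.1032 0.1772 | 0.86 0.1074 0.1801 | 0.88 0.1115 0.1829 |
```

>>> jog_arm --motion '[0.0025,0,0,0,0,0,0.1,0.003,0,0.005,0,0,0,0.1,0.004,0,0.01,0,0,0,0.1,0.005,0,0.015,0,0,0,0.1,0.0055,0,0.02,0,0,0,0.1,0.0064,0,0.025,0,0,0,0.1,0.0075,0,0.03,0,0,0,0.1,0.0075,0,0.03,0,0,0,0.1]'

```text
clock: 5.2
ee_pos: [0.5184, -0.0483, 0.1628]
tool_rot: [0.0, 0.719, 0.695, 0.0]
wrist_force: [1.4, -0.9, -5.0]
finger_gap: 0.015
```

```bash
python3 f.py 6
```

```text
clk 5.5 p [ 0.5183 -0.0483  0.1625] [ 0.5183 -0.0483  0.1622] gap 0.0152 rad 0.2517 th 0.1177
F [ 0.98 -1.8  -3.96] sd [0.18 0.23 0.11] T [-0.359 -0.126  0.041] Mf -0.912 Mt -0.137
```

>>> jog_arm --motion '[0.0015,0,0.006,0,0,0,0.1,0.0035,0,0.013,0,0,0,0.1,0.006,0,0.0215,0,0,0,0.1,0.0086,0,0.029,0,0,0,0.1,0.0112,0,0.036,0,0,0,0.1,0.0141,0,0.043,0,0,0,0.1,0.0172,-0.0005,0.05,0,0,0,0.1,0.0194,-0.0005,0.0545,0,0,0,0.1]'

```text
clock: 6.5
ee_pos: [0.5369, -0.0488, 0.2172]
tool_rot: [-0.001, 0.719, 0.695, -0.001]
wrist_force: [-4.2, -3.3, -1.1]
finger_gap: 0.0148
```

```bash
cat >> f.py <<'E'
fb=f-np.array([-.05,0,-.45]);Mc=tq[1]+.2*fb[0]
M=(np.cross(v,fb)@ax)
print("hinge torque by force %.3f, +Mc %.3f = %.3f (neg: hood wants to close)"%(M,Mc,M+Mc))
E
python3 f.py 6
```

```text
clk 6.8 p [ 0.5371 -0.0488  0.2177] [ 0.5368 -0.0488  0.217 ] gap 0.015 rad 0.2525 th 0.3475
F [-5.15 -3.27 -0.16] sd [0.12 0.18 0.22] T [-0.693  1.312  0.061] Mf -0.597 Mt 1.29
hinge torque by force -0.490, +Mc 0.292 = -0.198 (neg: hood wants to close)
```

>>> jog_arm --motion '[-0.0005,-0.0005,0.0005,0,2,0,0.1,-0.0015,-0.001,0.001,0,4,0,0.1,-0.002,-0.0015,0.001,0,6,0,0.1,-0.002,-0.0015,0.001,0,6,0,0.1]'

```text
clock: 7.3
ee_pos: [0.5384, -0.0489, 0.2187]
tool_rot: [-0.035, 0.717, 0.695, -0.035]
wrist_force: [2.3, 0.3, -1.7]
finger_gap: 0.0151
```

```bash
sed -i 's/tq\[1\]+.2\*/tq[1]+.21*/' f.py; python3 f.py 8; python3 st.py|grep '^q'
```

```text
clk 7.7 p [ 0.5383 -0.0488  0.2185] [ 0.5383 -0.0488  0.2184] gap 0.0147 rad 0.2518 th 0.3552
F [ 5.42  0.54 -3.53] sd [0.36 0.18 0.26] T [ 0.087 -1.478 -0.021] Mf -0.189 Mt -1.475
hinge torque by force -0.082, +Mc -0.330 = -0.411 (neg: hood wants to close)
q [-0.4874, 0.3443, 0.6264, 1.7899, -0.2045, 1.1758, 0.1779]
```

>>> jog_arm --motion '[0.0028,0,0.0056,0,0,0,0.1,0.0058,0,0.0111,0,0,0,0.1,0.009,-0.0003,0.0166,0,1.5,0,0.1,0.0123,-0.0004,0.022,0,3,0,0.1,0.0157,-0.0005,0.0272,0,4.5,0,0.1,0.0193,-0.0006,0.0324,0,6,0,0.1,0.023,-0.0007,0.0375,0,7.5,0,0.1,0.023,-0.0007,0.0375,0,7.5,0,0.1]'

```text
clock: 8.7
ee_pos: [0.5612, -0.0494, 0.255]
tool_rot: [-0.08, 0.713, 0.691, -0.082]
wrist_force: [7.2, 0.4, -6.5]
finger_gap: 0.0149
```

```bash
sed -i 's/tq\[1\]+.21\*/tq[1]+.225*/' f.py; python3 f.py 8; python3 st.py|grep '^q'
```

```text
clk 9.1 p [ 0.5611 -0.0495  0.2549] [ 0.561  -0.0495  0.2548] gap 0.0148 rad 0.2514 th 0.5259
F [ 7.06  0.16 -6.1 ] sd [0.24 0.08 0.16] T [ 0.07  -1.841 -0.018] Mf -0.188 Mt -1.838
hinge torque by force -0.089, +Mc -0.242 = -0.330 (neg: hood wants to close)
q [-0.4408, 0.4386, 0.6216, 1.6016, -0.2162, 1.4124, 0.1919]
```

```bash
cat >> f.py <<'E'
from scipy.spatial.transform import Rotation as Ro
w,x,y,z=s["tool_rot"];tz=Ro.from_quat([x,y,z,w]).as_matrix()[:,2]
ang=np.degrees(np.arctan2(-tz[0],-tz[2]))
g=p+.006*tz;v=g-h;cab=np.array([v[0]*.9995-v[1]*.031,v[2]]);th=np.arctan2(cab[1],-cab[0])-np.arctan2(.027,.25)
u=np.array([cab[0]*.9995,-cab[0]*.031,cab[1]]);u/=np.linalg.norm(u);tn=np.cross(ax,u)
print("tilt %.1f th %.4f rad %.4f Frad %.2f Ftan %.2f"%(ang,th,np.hypot(*cab),fb@u,fb@tn),
 " ".join("L%.2f: Mc %.3f tot %.3f"%(L,(tq-np.cross(L*tz,fb))@ax,(tq-np.cross(L*tz,fb)+np.cross(v,fb))@ax) for L in(.2,.21,.22,.23)))
E
```

>>> jog_arm --motion '[0.001,0,-0.0007,0,0,0,0.1,0.002,0,-0.0014,0,0,0,0.1,0.003,0,-0.0021,0,0,0,0.1,0.003,0,-0.0021,0,0,0,0.1]'

```text
clock: 9.6
ee_pos: [0.5602, -0.0495, 0.2533]
tool_rot: [-0.084, 0.713, 0.691, -0.085]
wrist_force: [-4.0, 3.4, 2.1]
finger_gap: 0.0153
```

```bash
python3 f.py 8
```

```text
clk 10.0 p [ 0.5602 -0.0495  0.2534] [ 0.5602 -0.0495  0.2533] gap 0.0147 rad 0.2511 th 0.5194
F [-3.32  4.23  1.77] sd [0.15 0.13 0.23] T [ 0.859  0.568 -0.171] Mf -0.149 Mt 0.594
hinge torque by force -0.050, +Mc -0.168 = -0.218 (neg: hood wants to close)
tilt 13.7 th 0.5166 rad 0.2524 Frad 4.06 Ftan -0.19 L0.20: Mc -0.172 tot -0.219 L0.21: Mc -0.210 tot -0.257 L0.22: Mc -0.248 tot -0.295 L0.23: Mc -0.287 tot -0.334
```

>>> jog_arm --motion '[-0.0005,0.0005,0.0004,0,0,0,0.1,0.002,0.001,0.0047,0,0,0,0.1,0.005,0.001,0.0087,0,0,0,0.1,0.0082,0.001,0.0126,0,0,0,0.1,0.0114,0.0008,0.0164,0,0,0,0.1,0.0147,0.0007,0.0202,0,0,0,0.1,0.0147,0.0007,0.0202,0,0,0,0.1]'

```text
clock: 10.88
ee_pos: [0.5764, -0.05, 0.2743]
tool_rot: [-0.082, 0.714, 0.691, -0.085]
wrist_force: [-4.1, 3.1, 2.8]
finger_gap: 0.0147
```

```bash
python3 f.py 8
```

```text
clk 11.28 p [ 0.5763 -0.05    0.2742] [ 0.5762 -0.05    0.2741] gap 0.0146 rad 0.2518 th 0.6235
F [-4.34  3.51  2.66] sd [0.15 0.14 0.16] T [ 0.755  1.026 -0.174] Mf -0.25 Mt 1.048
hinge torque by force -0.157, +Mc 0.059 = -0.097 (neg: hood wants to close)
tilt 13.6 th 0.6203 rad 0.2529 Frad 5.35 Ftan -0.61 L0.20: Mc 0.047 tot -0.106 L0.21: Mc -0.003 tot -0.156 L0.22: Mc -0.053 tot -0.206 L0.23: Mc -0.103 tot -0.256
```

>>> jog_arm --motion '[0.0025,0.0005,0.0046,0,0,0,0.1,0.006,0.001,0.0082,0,0,0,0.1,0.0095,0.001,0.0118,0,0,0,0.1,0.0131,0.0008,0.0153,0,0,0,0.1,0.0168,0.0007,0.0187,0,0,0,0.1,0.0168,0.0007,0.0187,0,0,0,0.1]'

```text
clock: 12.02
ee_pos: [0.5935, -0.0504, 0.2927]
tool_rot: [-0.081, 0.714, 0.69, -0.085]
wrist_force: [-2.5, -2.3, 2.0]
finger_gap: 0.0146
```

```bash
python3 f.py 8;python3 - <<'E'
from station import r
import cv2
for n in("top","side"):
    c=r.read_camera(n);cv2.imwrite(f"pics/{n}2.png",c["img"][:,:,::-1])
E
```

```text
clk 12.43 p [ 0.5933 -0.0504  0.2925] [ 0.5931 -0.0504  0.2923] gap 0.0153 rad 0.2525 th 0.7219
F [-2.43 -3.75  2.  ] sd [0.11 0.21 0.15] T [-0.617  0.587  0.209] Mf -0.088 Mt 0.567
hinge torque by force -0.002, +Mc 0.052 = 0.050 (neg: hood wants to close)
tilt 13.5 th 0.7183 rad 0.2536 Frad 3.34 Ftan 0.00 L0.20: Mc 0.014 tot 0.015 L0.21: Mc -0.014 tot -0.013 L0.22: Mc -0.042 tot -0.041 L0.23: Mc -0.069 tot -0.069
```

View pics/side2.png

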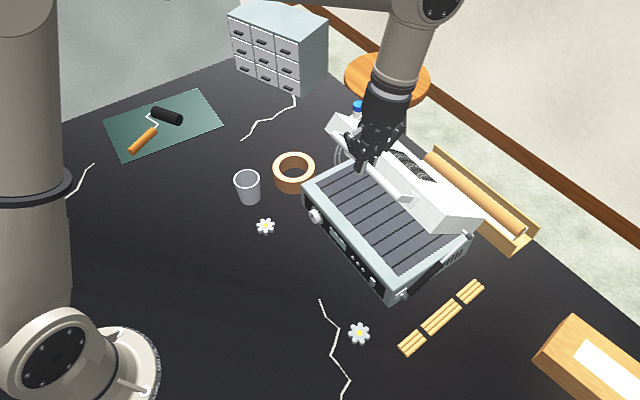

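View pics/top2.png

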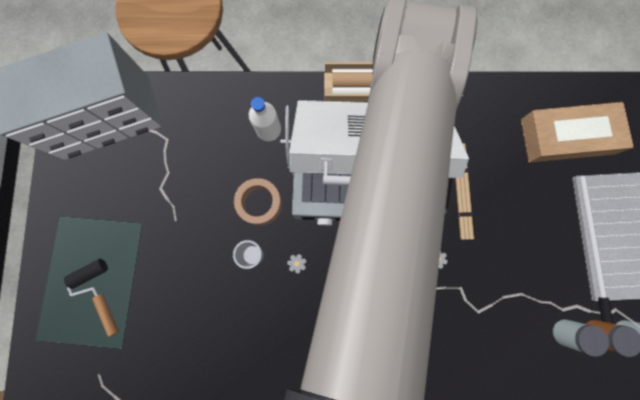

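>>> jog_arm --motion '[0.003,-0.0005,0.004,0,0,0,0.1,0.0068,-0.001,0.0073,0,0,0,0.1,0.0107,-0.001,0.0105,0,0,0,0.1,0.0146,-0.0012,0.0137,0,0,0,0.1,0.0186,-0.0014,0.0167,0,0,0,0.1,0.0226,-0.0015,0.0197,0,0,0,0.1,0.0226,-0.0015,0.0197,0,0,0,0.1]'

```text
clock: 13.4
ee_pos: [0.6162, -0.051, 0.3124]
tool_rot: [-0.082, 0.714, 0.691, -0.084]
wrist_force: [-0.4, -4.2, 3.3]
finger_gap: 0.0147
```

```bash
python3 f.py 8
```

```text
clk 13.8 p [ 0.616  -0.051   0.3122] [ 0.6157 -0.051   0.312 ] gap 0.0151 rad 0.2536 th 0.8406
F [-1.67 -4.7   3.18] sd [0.26 0.23 0.23] T [-0.889  0.54   0.288] Mf 0.156 Mt 0.512
hinge torque by force 0.233, +Mc 0.174 = 0.407 (neg: hood wants to close)
tilt 13.5 th 0.8365 rad 0.2545 Frad 3.81 Ftan 0.93 L0.20: Mc 0.055 tot 0.293 L0.21: Mc 0.032 tot 0.270 L0.22: Mc 0.009 tot 0.247 L0.23: Mc -0.014 tot 0.224
```

>>> jog_arm --motion '[-0.0045,-0.001,-0.0025,0,0,0,0.1,-0.0085,-0.001,-0.0055,0,0,0,0.1,-0.0125,-0.001,-0.0087,0,0,0,0.1,-0.0165,-0.001,-0.0119,0,0,0,0.1,-0.0203,-0.0008,-0.0152,0,0,0,0.1,-0.024,-0.0006,-0.0186,0,0,0,0.1,-0.024,-0.0006,-0.0186,0,0,0,0.1]'

```text
clock: 14.68
ee_pos: [0.5921, -0.0504, 0.2924]
tool_rot: [-0.082, 0.713, 0.691, -0.084]
wrist_force: [4.7, 1.3, -3.2]
finger_gap: 0.015
```

```bash
python3 f.py 8
```

```text
clk 15.07 p [ 0.5922 -0.0504  0.2926] [ 0.5923 -0.0504  0.2926] gap 0.0145 rad 0.2533 th 0.7208
F [ 5.1   1.08 -3.19] sd [0.16 0.23 0.25] T [ 0.252 -1.615 -0.023] Mf 0.398 Mt -1.607
hinge torque by force 0.484, +Mc -0.457 = 0.027 (neg: hood wants to close)
tilt 13.5 th 0.7172 rad 0.2544 Frad -5.48 Ftan 1.89 L0.20: Mc -0.485 tot -0.004 L0.21: Mc -0.429 tot 0.052 L0.22: Mc -0.373 tot 0.108 L0.23: Mc -0.317 tot 0.165
```

>>> jog_arm --motion '[-0.004,0,-0.004,0,-2,0,0.1,-0.0076,0,-0.0075,0,-4,0,0.1,-0.0112,0.0003,-0.0112,0,-6,0,0.1,-0.0147,0.0004,-0.0148,0,-8,0,0.1,-0.0181,0.0005,-0.0186,0,-10,0,0.1,-0.0214,0.0006,-0.0224,0,-12,0,0.1,-0.0214,0.0006,-0.0224,0,-13.5,0,0.1,-0.0214,0.0006,-0.0224,0,-13.5,0,0.1]'

```text
clock: 16.08
ee_pos: [0.5688, -0.0498, 0.2706]
tool_rot: [-0.002, 0.718, 0.696, -0.001]
wrist_force: [-2.8, 2.9, 0.9]
finger_gap: 0.0147
```

```bash
python3 f.py 8|tail -1
```

```text
tilt 0.3 th 0.5955 rad 0.2550 Frad 5.41 Ftan -0.63 L0.20: Mc 0.348 tot 0.188 L0.21: Mc 0.302 tot 0.143 L0.22: Mc 0.257 tot 0.097 L0.23: Mc 0.211 tot 0.052
```

>>> jog_arm --motion '[-0.004,0.0005,-0.0031,0,0,0,0.1,-0.0074,0.0007,-0.007,0,0,0,0.1,-0.0104,0.001,-0.011,0,0,0,0.1,-0.0134,0.0012,-0.015,0,0,0,0.1,-0.0164,0.0013,-0.0191,0,0,0,0.1,-0.0164,0.0013,-0.0191,0,0,0,0.1]'

```text
clock: 17.23
ee_pos: [0.5546, -0.0494, 0.2514]
tool_rot: [0.001, 0.718, 0.696, 0.0]
wrist_force: [2.8, 4.3, -1.3]
finger_gap: 0.0148
```

```bash
python3 f.py 8|tail -1
```

```text
tilt -0.1 th 0.5019 rad 0.2547 Frad -3.22 Ftan 0.66 L0.20: Mc -0.196 tot -0.027 L0.21: Mc -0.166 tot 0.003 L0.22: Mc -0.136 tot 0.033 L0.23: Mc -0.106 tot 0.064
```

>>> jog_arm --motion '[-0.0028,0,-0.0042,0,0,0,0.1,-0.0055,0.0001,-0.0084,0,0,0,0.1,-0.0082,0.0002,-0.0127,0,0,0,0.1,-0.0108,0.0003,-0.017,0,0,0,0.1,-0.0133,0.0004,-0.0214,0,0,0,0.1,-0.0133,0.0004,-0.0214,0,0,0,0.1]'

```text
clock: 18.38
ee_pos: [0.5412, -0.0491, 0.2299]
tool_rot: [0.001, 0.718, 0.696, 0.0]
wrist_force: [3.7, 4.4, -3.1]
finger_gap: 0.0148
```

```bash
python3 f.py 8|tail -1
```

```text
tilt -0.1 th 0.4017 rad 0.2546 Frad -4.52 Ftan -0.50 L0.20: Mc -0.173 tot -0.301 L0.21: Mc -0.136 tot -0.264 L0.22: Mc -0.099 tot -0.227 L0.23: Mc -0.062 tot -0.190
```

>>> jog_arm --motion '[0.0034,0.0005,0.0039,0,0,0,0.1,0.006,0.001,0.0082,0,0,0,0.1,0.0087,0.001,0.0125,0,0,0,0.1,0.0114,0.001,0.0167,0,0,0,0.1,0.0142,0.0009,0.0209,0,0,0,0.1,0.0142,0.0009,0.0209,0,0,0,0.1]'

```text
clock: 19.52
ee_pos: [0.554, -0.0494, 0.2517]
tool_rot: [-0.001, 0.719, 0.695, -0.001]
wrist_force: [-5.5, 0.5, 1.6]
finger_gap: 0.0147
```

```bash
python3 f.py 8|tail -1
```

```text
tilt 0.1 th 0.4990 rad 0.2553 Frad 6.18 Ftan -1.14 L0.20: Mc 0.203 tot -0.088 L0.21: Mc 0.145 tot -0.145 L0.22: Mc 0.088 tot -0.202 L0.23: Mc 0.031 tot -0.260
```

>>> jog_arm --motion '[0.003,0,0.0041,0,0,0,0.1,0.006,0,0.0081,0,0,0,0.1,0.009,-0.0002,0.0121,0,0,0,0.1,0.0122,-0.0003,0.016,0,0,0,0.1,0.0154,-0.0004,0.0198,0,0,0,0.1,0.0154,-0.0004,0.0198,0,0,0,0.1]'

```text
clock: 20.68
ee_pos: [0.5684, -0.0498, 0.2719]
tool_rot: [-0.002, 0.719, 0.695, -0.002]
wrist_force: [-8.7, -0.6, 5.2]
finger_gap: 0.0149
```

```bash
python3 f.py 8|tail -1
```

```text
tilt 0.3 th 0.5953 rad 0.2562 Frad 10.34 Ftan -1.16 L0.20: Mc 0.432 tot 0.136 L0.21: Mc 0.346 tot 0.049 L0.22: Mc 0.259 tot -0.038 L0.23: Mc 0.172 tot -0.124
```

>>> jog_arm --motion '[-0.0042,0,-0.003,0,0,0,0.1,-0.0082,0.0002,-0.0064,0,0,0,0.1,-0.0127,0.0003,-0.0124,0,0,0,0.1,-0.0172,0.0005,-0.0185,0,0,0,0.1,-0.0214,0.0006,-0.0248,0,0,0,0.1,-0.0254,0.0007,-0.0312,0,0,0,0.1,-0.028,0.0008,-0.0355,0,0,0,0.1,-0.028,0.0008,-0.0355,0,0,0,0.1]'

```text
clock: 22.08
ee_pos: [0.5431, -0.0489, 0.2351]
tool_rot: [0.002, 0.719, 0.695, 0.0]
wrist_force: [3.1, -5.8, -2.3]
finger_gap: 0.0148
```

```bash
python3 f.py 8|tail -1; python3 - <<'E'
from station import r
import cv2,numpy as np
from h import *
for n in("top","side"):
    c=r.read_camera(n);cv2.imwrite(f"pics/{n}3.png",c["img"][:,:,::-1]);np.savez(n+"3.npz",**c)
    P=cloud(c);im=c["img"].astype(int)
    m=(P[...,2]>.14)&(P[...,2]<.26)&(P[...,0]>.58)&(P[...,0]<.82)&(abs(P[...,1]+.055)<.16)&(c["depth"]>0)&(im.min(-1)>150)
    Q=P[m];
    for _ in range(6):
        cn=Q.mean(0);nrm=np.linalg.svd(Q-cn,full_matrices=False)[2][2];d=(Q-cn)@nrm;k=abs(d)<max(.003,2*abs(d).std()*.7);Q=Q[k]
    nrm*=np.sign(nrm[2]);print(n,len(Q),nrm.round(3),"theta",np.arctan2(nrm[0],nrm[2]).round(3),d.std())
E
```

```text
tilt -0.2 th 0.4229 rad 0.2555 Frad -3.36 Ftan 0.23 L0.20: Mc -0.281 tot -0.222 L0.21: Mc -0.251 tot -0.192 L0.22: Mc -0.221 tot -0.162 L0.23: Mc -0.191 tot -0.132
top 7680 [ 0.385 -0.012  0.923] theta 0.395 0.0010387643996864005
side 4112 [ 0.379 -0.011  0.925] theta 0.389 0.0007998126292554438
```

View pics/side3.png

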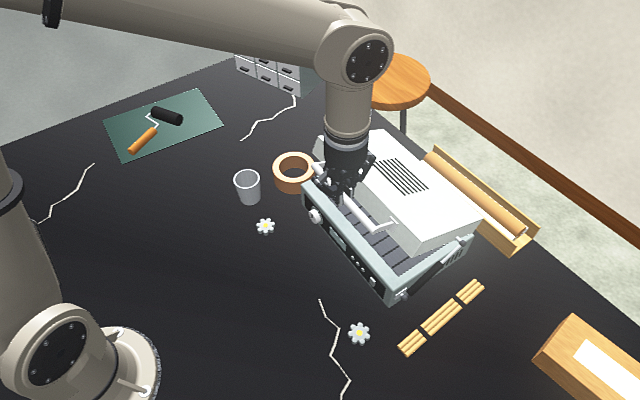

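```bash
python3 - <<'E'
import numpy as np
from h import *
for n in("top","side"):
    c=np.load(n+"0.npz");P=cloud(c);im=c["img"].astype(int)
    m=(P[...,2]>.14)&(P[...,2]<.26)&(P[...,0]>.58)&(P[...,0]<.82)&(abs(P[...,1]+.055)<.16)&(c["depth"]>0)&(im.min(-1)>150)
    Q=P[m];cn=Q.mean(0);v=np.linalg.svd(Q-cn,full_matrices=False)[2][2];v*=np.sign(v[2]);print(n,np.arctan2(v[0],v[2]))
E
python3 f.py 6
```

```text
top 0.00036872200055737406
side -0.0006561091310246567
clk 22.88 p [ 0.5432 -0.0489  0.2352] [ 0.5433 -0.0489  0.2353] gap 0.0149 rad 0.2555 th 0.4229
F [ 3.12 -5.25 -2.27] sd [0.13 0.23 0.15] T [-1.117 -0.813 -0.016] Mf -0.076 Mt -0.847
hinge torque by force 0.029, +Mc -0.099 = -0.070 (neg: hood wants to close)
tilt -0.2 th 0.4230 rad 0.2555 Frad -3.80 Ftan 0.12 L0.20: Mc -0.182 tot -0.152 L0.21: Mc -0.148 tot -0.119 L0.22: Mc -0.115 tot -0.086 L0.23: Mc -0.082 tot -0.052
```

>>> jog_arm --motion '[0.001,0,0.002,0,0,0,0.1,0.0025,0,0.0045,0,0,0,0.1,0.0025,0,0.0045,0,0,0,0.1,0.0025,0,0.0045,0,0,0,0.1]'

```text
clock: 23.38
ee_pos: [0.5457, -0.049, 0.2396]
tool_rot: [0.002, 0.719, 0.695, 0.0]
wrist_force: [3.5, -4.7, -2.4]
finger_gap: 0.015
```

```bash
python3 f.py 8|tail -1; python3 - <<'E'
from station import r
import cv2,numpy as np
from h import *
for n in("top","side"):
    c=r.read_camera(n);cv2.imwrite(f"pics/{n}4.png",c["img"][:,:,::-1])
    P=cloud(c);im=c["img"].astype(int)
    m=(P[...,2]>.14)&(P[...,2]<.26)&(P[...,0]>.58)&(P[...,0]<.82)&(abs(P[...,1]+.055)<.16)&(c["depth"]>0)&(im.min(-1)>150)
    Q=P[m];
    for _ in range(6):
        cn=Q.mean(0);nrm=np.linalg.svd(Q-cn,full_matrices=False)[2][2];d=(Q-cn)@nrm;Q=Q[abs(d)<max(.003,1.4*d.std())]
    nrm*=np.sign(nrm[2]);print(n,len(Q),"theta",np.arctan2(nrm[0],nrm[2]).round(3))
s=r.get_state();print(s["clock"],s["finger_gap"],np.abs(s["joint_velocities"]).max())
E
```

```text
tilt -0.1 th 0.4425 rad 0.2556 Frad -4.03 Ftan -0.29 L0.20: Mc -0.167 tot -0.240 L0.21: Mc -0.134 tot -0.207 L0.22: Mc -0.101 tot -0.174 L0.23: Mc -0.068 tot -0.141
top 7345 theta 0.415
side 5575 theta 0.414
23.875 0.014432934385469375 0.0017142583385744944
```

View pics/top4.png

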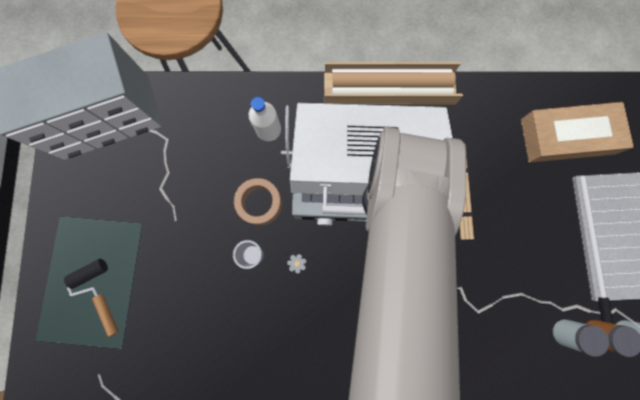

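```bash
python3 -c "
from station import r
print(r.hand_in())"
```

```text
the job is handed in; nothing more can be done
None
```

The hood is held at about 0.415 rad, roughly 0.1 rad below its balance point, with the fingers still gripping the bar at 30 N. I handed the job in at about 24 s, and it reports no verdict. From closed I raised the hood in steps to about 0.82 rad, above the whole range the balance point can lie in. I then swept down, up and down again to find the balance point and eased to the final angle.

**Last checks:**
- **Angle:** both cameras' depth readings of the hood top give 0.414–0.415 rad.
- **Closing torque:** it was about 0.2 N m, so the hood only just wants to close.
- **Rest:** joint speeds were below 0.002 rad/s.
- **Counter:** the pictures show nothing out of place, though the arm hid star_knob_b in the last top view. It was still in place in the side view just before the final 0.02 rad nudge.

**Disagreements:**
- **Angle from the gripper:** the arm's own position gave 0.44 rad, about 0.03 higher than the cameras. The bar probably sits a few mm nearer the fingertips than I assumed, so I trusted the cameras.
- **Balance point:** I put it at 0.50–0.53 rad. The bar's friction in the pads and side loads from the grip spread the torque readings by about ±0.1 N m, or ±0.05 rad. With the tool tilted it read up to about 0.72 rad, which I discounted as a likely tilt bias. The upright sweeps, up and down, are what I used.

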